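Swap the mixed-up torch parts back to their plates

ROBOT

A 6-joint arm with a two-finger parallel gripper is mounted at the origin on a cart in front of the work surface, level with it; the furniture and walls round the work are solid. World frame = base frame: x ahead of the robot, y to its left, z up, the work surface at z = 0. Lengths are in m, angles in rad, forces in N, time in s.
With the tool pointing down it reaches from about 0.35 to 0.725 m from the base axis. Payload 6 kg.
Tool frame: the origin (TCP) lies at the very end of the fingers, on their centre line; the grasp point (between the pads) lies 19 mm behind it (ctrl.grip_point_offset is the distance from the TCP to the grasp point, in m); z points along the fingers, y is the line along which they close (so a half turn about z gives the same grasp; the last joint's range is limited). The gripper opens to 85 mm and grips with 20 to 120 N. Pads are 22 mm wide; open, the fingers measure 114 mm over their backs; the gripper's body (76 mm by 85 mm) begins 54 mm behind the grasp point. The pads swing forward as they close: fully open they stand 13 mm farther back than shut.
Start: joints at [0.334, 0.04, 0.085, 0, -1.615, -0.334], TCP at [0.6, 0, 0.231] pointing down, gripper open.
Joint ranges: [-2.56, 2.56], [-1.29, 2.01], [-1.08, 1.49], [-3.29, 1.98], [-2.81, -0.18], [-2.99, 2.99]. Speed limits (rad/s): [2.57, 2.57, 3.01, 3.14, 3.14, 3.14].

INTERFACE

Orientations are given as a unit quaternion [w, x, y, z].
In Python, from station import read_state, optics, sign_off, ctrl gives the robot as it stands. The module is installed in compiled form; this text tells all that it offers.
- The arm moves only by the tool send_rows, never from a script. Its argument "moves" is a list of rows, each a list of 7 numbers: the turn, a rotation vector about the tool's x, y, z in units of 30 degrees (1.0 is 30 degrees), then the shift along the tool's x, y, z in units of 0.75 m (1.0 is 0.75 m), then the finger opening in mm, from 0 to 85.4. A call has 1 to 5 rows; each row is the pose to reach, as a shift and turn from the pose commanded when the call began, along the tool's axes at that moment; what a row does not reach only later rows make up. A row lasts 1/8 s, in which the tool goes at most 62.5 mm and 10.7 degrees, less where a joint would pass 70% of its speed; a pose out of reach is approached as far as the arm can. A call with a number of a shift or a turn outside -1 to 1 is refused whole. A call with a gripper value outside its range is refused whole. The fingers move at their own pace and stop on an object; "newtons" is the grip in N (left out, the last holds). Time passes only in rows, so rows that repeat a pose let the fingers close. It gives the time, the measured TCP pose, the force, the opening and the grip force at its end, in the units of the state.
- read_state(): the state, without advancing time (a new reading comes with each control period).
- optics.grab_frame(name): name is "scene" or "side" or "wrist"; returns a dict with "pixels" (384x512x3 uint8, blue, green, red), "camera_matrix" (3x3 intrinsics, pixels), "world_to_cam" (4x4, takes a point from world to camera coordinates); the wrist camera has in their place "tool_from_camera" (4x4, takes a point from camera to tool coordinates, whose origin is the TCP and whose axes are the flange's). Camera axes: x right, y down, z forward; pixel columns grow to the right and rows downward; lengths in m; the calibration is good to about 2 mm. The wrist camera is an equidistant fisheye: a pixel r from the principal point sees the ray r / f radians off the axis. A picture is of the moment at which its call begins: read the wrist's pose just before it. There is no depth.
- sign_off(): hands the job in; it is judged then, once.
Trained networks look in the newest picture that a camera, given by its name, has taken for a name from the list of things; names that differ only in an ending like _2 or _b are one class to them, and where a whole thing is asked for, a point or a joint stands for the part that bears it (a point fixed in the world has none). Each returns a list of dicts, best first, with "p" (0 to 1); they miss things now and then, are a little off and sometimes report something else, mostly with a low value. They report only what shows in the picture. A call takes as long as a camera call. They do not tell look-alikes from the thing itself.
- optics.spot_in(camera, name): "centre" ([x, y, z] in m, in world coordinates, good to about 4 mm: the middle of the surface that is visible of it).
The state is a dict: "time": time; "joint_positions": joint angles; "qd": joint speeds; "joint_efforts": joint torques, N m; "tcp_pos": TCP position; "eef_rot": TCP orientation; "force": force on the tool from outside, world axes, zero at the start; "ft_torque": the same for the moment, N m; "grip_width": finger opening in m; "grasp_force": force on a finger pad.
Only numpy, scipy, OpenCV 4.12 (cv2) and the standard library are available. Lean on these libraries where they do the work, as an engineer would, in place of code of your own. Each camera call takes 0.05 s, during which the arm holds its last target. There are 200 camera calls.

TASK

The four torch parts on the bench have been set down on each other's plates. Move them so that each stands upright in the middle of its own plate: the black torch head on the round plate, the battery pack on the square plate, the white flange on the six-sided plate and the slim torch tube on the cross-shaped plate; a part may wait on the empty cork mat meanwhile. Leave the glue bottle standing where it is.

Things in the scene. Friction and masses are not known exactly. Their poses are not given: they have to be found in the camera images.
- torch_head: short, wide black torch head, a round cup with open top standing on its closed end: 41 mm diameter, 50 mm tall, 45 g. Origin: centre of its underside, z up. Grasp round the outside.
- battery: battery pack in blue film, standing, 190 g: a three-sided prism with well rounded edges, 72 mm tall (a thin wire loop above, to 84 mm, cannot be gripped), 54 mm over all along y. A flat side faces its -x (at x = -25 mm); the rounded edge opposite lies at x = 25, y = 4 mm. Origin in its underside, z up; the pack's middle is at x = -4, y = 4 mm. Grasp flat side to opposite edge (50 mm).
- flange: white flange: round foot 46 mm in diameter (48 over all) and 13 mm tall, on it an upright round stem 24 mm in diameter up to 25 mm, then a knob 20 mm in diameter up to the top at 41 mm. 30 g. Origin: centre of its underside, z up. Grasp the stem near its top.
- torch_tube: slim black torch tube, round, standing on end: 32 mm diameter, 98 mm tall, 170 g; the only tall slim part on the plates. Origin: centre of its underside, z up. Grasp across the tube.
- plate_round: round grey metal set-down plate, 12 mm thick, fixed to the bench, with a flat top marked by a thin dark ring (54 mm outside) at its centre. Origin: centre of its underside on the bench (z = 0; the top is at 0.012), z up. 108 mm in diameter. Home of the torch head.
- plate_square: square grey metal set-down plate, 12 mm thick, fixed to the bench, with a flat top marked by a thin dark ring (54 mm outside) at its centre. Origin: centre of its underside on the bench (z = 0; the top is at 0.012), z up. 100 x 100 mm, sides along its x and y. Home of the battery pack.
- plate_hex: six-sided (hexagonal) grey metal set-down plate, 12 mm thick, fixed to the bench, with a flat top marked by a thin dark ring (54 mm outside) at its centre. Origin: centre of its underside on the bench (z = 0; the top is at 0.012), z up. 104 mm across flats. Home of the white flange.
- plate_cross: cross-shaped (plus-shaped) grey metal set-down plate, 12 mm thick, fixed to the bench, with a flat top marked by a thin dark ring (54 mm outside) at its centre. Origin: centre of its underside on the bench (z = 0; the top is at 0.012), z up. two bars 130 x 52 mm crossing at right angles, along its x and y. Home of the slim torch tube.
- mat: cork mat, 110 x 90 mm, 4 mm thick, fixed flat on the bench and empty at the start: a place where one part can wait. Origin: centre of its underside on the bench; its top is at z = 0.004.
- glue: red glue bottle with white nozzle, standing loose on the bench beside the work, 29 x 43 mm, 118 mm tall. Origin: centre of its underside. Not to be moved.
There are look-alikes about, which are no part of the job. Leave any yellow look-alike of the plate_round alone. Leave any pink look-alike of the torch_head alone.

How it is judged:
At the end, for the whole second after the job is handed in: Torch head on the round, battery on the square, flange on the six-sided, slim tube on the cross-shaped plate: each origin within 15 mm (horizontally) of its plate's centre, 9 to 16 mm above the plate's underside, upright within 0.12 rad, at rest (horizontal distance between torch_head and plate_round below 0.015 m and z of torch_head in the frame of plate_round between 0.009 and 0.016 m and angle between each of torch_head, battery, flange, torch_tube's own z axis and vertical below 0.12 rad and linear speed of each of torch_head, battery, flange, torch_tube below 0.02 m/s and angular speed of each of torch_head, battery, flange, torch_tube below 0.3 rad/s and horizontal distance between battery and plate_square below 0.015 m and z of battery in the frame of plate_square between 0.009 and 0.016 m and horizontal distance between flange and plate_hex below 0.015 m and z of flange in the frame of plate_hex between 0.009 and 0.016 m and horizontal distance between torch_tube and plate_cross below 0.015 m and z of torch_tube in the frame of plate_cross between 0.009 and 0.016 m); the robot touches nothing.
It fails at once if the glue bottle is pushed more than 30 mm or knocked over (distance of glue from where it was at the start of the episode above 0.03 m or angle between glue's own z axis and vertical above 0.5 rad).
It also fails if it takes over 134 s, if anything falls off the work surface, if the arm or the gripper's body presses on something with over 40 N, if the wrist force passes 120 N, or if a joint passes its speed limit or range.

## Working session

There is one attempt and no reset: what is moved stays moved. The work goes in short steps, Python scripts to look and compute and a tool call to move; the robot and the scene stay as the last step left them, time stands still between calls to the robot, and variables do not carry over. Pictures are saved under pics/ and viewed, at most 14 in all, crops included, and the job is handed in when it is done.

Besides the shell and the picture viewer there is one more tool, called in YAML: its name, and indented under it one key for each argument. send_rows: Moves the arm, as the interface text tells. Shifts and turns lie within -1 to 1; 1 stands for 0.75 m of shift or 30 degrees of turn. Its arguments: {"type":"object","properties":{"moves":{"type":"array","items":{"type":"array","items":{"type":"number"}}},"newtons":{"type":"number"}},"required":["moves"]}

```bash
mkdir -p pics
python3 - <<'E'
from station import read_state, optics, ctrl
import cv2,numpy as np
s=read_state(); print(s['time'],s['tcp_pos'],s['eef_rot'],ctrl.grip_point_offset)
for c in ['scene','side','wrist']:
    f=optics.grab_frame(c); cv2.imwrite(f'pics/{c}0.png',f['pixels'])
    if c!='wrist': print(c,np.linalg.inv(f['world_to_cam'])[:3].round(3).tolist())
    else: print(f['tool_from_camera'],f['camera_matrix'])
    for n in ['torch_head','battery','flange','torch_tube','plate_round','plate_square','plate_hex','plate_cross','mat','glue']:
        print(n,[(round(d['p'],2),np.round(d['centre'],3).tolist()) for d in optics.spot_in(c,n)[:3]])
E
```

```text
0.0 [5.99685384e-01 1.09812294e-04 2.30259560e-01] [ 6.75263409e-04  7.07132348e-01 -7.07080651e-01 -5.81986503e-04] 0.0187
scene [[-0.831, -0.375, 0.41, 0.136], [-0.556, 0.582, -0.594, 0.587], [-0.016, -0.722, -0.692, 0.719]]
torch_head [(0.72, [0.576, 0.199, 0.03]), (0.6, [0.492, 0.287, 0.042])]
battery [(0.61, [0.462, -0.303, 0.062])]
flange [(0.71, [0.44, 0.031, 0.013]), (0.64, [0.447, 0.03, 0.022])]
torch_tube []
plate_round [(0.84, [0.638, -0.116, 0.013]), (0.76, [0.456, -0.148, 0.011])]
plate_square [(0.6, [0.442, 0.03, 0.012])]
plate_hex [(0.84, [0.445, -0.298, 0.011])]
plate_cross [(0.97, [0.482, 0.3, 0.009]), (0.57, [0.669, 0.099, 0.001])]
mat [(0.77, [0.669, 0.102, 0.002])]
glue [(0.79, [0.641, -0.294, 0.049])]
side [[0.94, -0.147, 0.308, 0.199], [-0.341, -0.442, 0.83, -0.954], [0.014, -0.885, -0.465, 0.591]]
torch_head [(0.78, [0.574, 0.175, 0.032]), (0.5, [0.487, 0.27, 0.044])]
battery [(0.94, [0.462, -0.328, 0.061]), (0.5, [0.647, -0.31, 0.053])]
flange [(0.45, [0.448, 0.018, 0.021])]
torch_tube [(0.84, [0.64, -0.138, 0.066])]
plate_round [(0.7, [0.458, -0.167, 0.013]),
[... 380 characters left out ...]
8580766e-01 -1.43223867e-01]
 [ 0.00000000e+00  0.00000000e+00  0.00000000e+00  1.00000000e+00]] [[297.31863964   0.         253.68904295]
 [  0.         297.31863964 191.99366525]
 [  0.           0.           1.        ]]
torch_head [(0.63, [0.58, 0.184, 0.032]), (0.54, [0.488, 0.268, 0.016])]
battery [(0.15, [0.46, 0.02, 0.026])]
flange [(0.77, [0.46, 0.021, 0.026])]
torch_tube [(0.6, [0.653, -0.134, 0.086])]
plate_round [(0.92, [0.465, -0.152, 0.009]), (0.91, [0.647, -0.117, 0.015]), (0.34, [0.673, 0.092, 0.005])]
plate_square [(0.58, [0.465, 0.016, 0.012]), (0.28, [0.645, -0.118, 0.011])]
plate_hex []
plate_cross [(0.61, [0.489, 0.244, 0.013])]
mat [(0.59, [0.67, 0.095, 0.002])]
glue []
```

View pics/scene0.png

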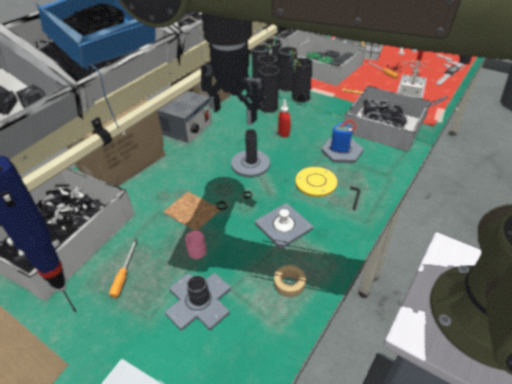

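View pics/side0.png

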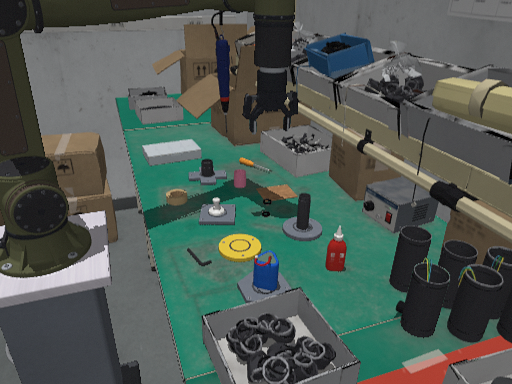

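View pics/wrist0.png

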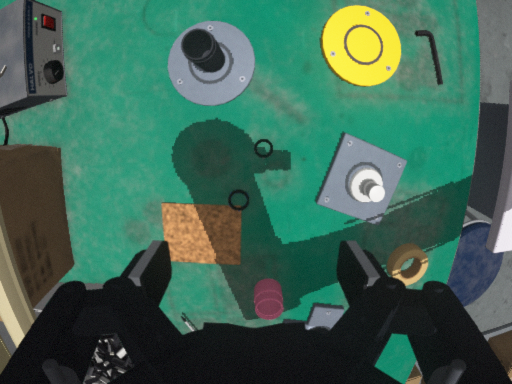

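The head is on the cross plate, the tube on the round one, the flange on the square one and the battery on the hex. The mat is empty, and the look-alikes are a yellow disc and a pink cup. Next I'll move left to look at the cross plate and mat.

```bash
cat > h.py <<'E'
import numpy as np, cv2
from station import read_state, optics, ctrl
from scipy.spatial.transform import Rotation as R
def wrist():
    s=read_state(); f=optics.grab_frame('wrist')
    T=np.eye(4); q=s['eef_rot']; T[:3,:3]=R.from_quat([q[1],q[2],q[3],q[0]]).as_matrix(); T[:3,3]=s['tcp_pos']
    return s,f['pixels'],T@f['tool_from_camera'],f['camera_matrix']
def proj(P,C,K):
    p=(P-C[:3,3])@C[:3,:3]; th=np.arctan2(np.hypot(p[...,0],p[...,1]),p[...,2]); ph=np.arctan2(p[...,1],p[...,0])
    return np.stack([K[0,2]+K[0,0]*th*np.cos(ph),K[1,2]+K[1,1]*th*np.sin(ph)],-1)
def pix2w(u,v,z,C,K):
    d=np.array([u-K[0,2],v-K[1,2]])/K[0,0]; th=np.hypot(*d); r=np.array([*(d/th*np.sin(th)),np.cos(th)])
    r=C[:3,:3]@r; return C[:3,3]+r*(z-C[2,3])/r[2]
def ortho(img,C,K,xr,yr,z,mm=1.0):
    "rows: x decreasing downwards, cols: y decreasing to the right (x up, y left)"
    xs=np.arange(xr[1],xr[0],-mm/1e3); ys=np.arange(yr[1],yr[0],-mm/1e3)
    X,Y=np.meshgrid(xs,ys,indexing='ij'); m=proj(np.stack([X,Y,np.full_like(X,z)],-1),C,K).astype(np.float32)
    o=cv2.remap(img,m[...,0],m[...,1],cv2.INTER_LINEAR)
    for i in range(len(xs)):
        if round(xs[i]*1e3)%50==0: o[i,::4]=255; cv2.putText(o,f'{xs[i]:.2f}',(0,i),0,.4,(0,255,255),1)
    for j in range(len(ys)):
        if round(ys[j]*1e3)%50==0: o[::4,j]=255; cv2.putText(o,f'{ys[j]:.2f}',(j,10),0,.4,(0,255,255),1)
    return o
E
python3 - <<'E'
from h import *
s,img,C,K=wrist(); np.savez('w0.npz',img=img,C=C,K=K)
cv2.imwrite('pics/o0.png',ortho(img,C,K,(.38,.73),(-.22,.14),.012,0.6))
E
```

```text
(no output)
```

View pics/o0.png

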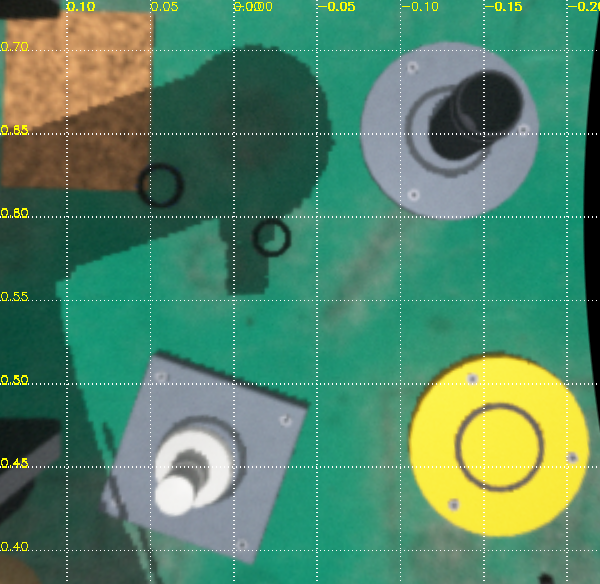

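send_rows:
  moves:
    - [0,0,0,-0.08,0.02,0,85]
    - [0,0,0,-0.16,0.04,0,85]
    - [0,0,0,-0.24,0.08,0,85]
    - [0,0,0,-0.32,0.12,0,85]
    - [0,0,0,-0.4,0.12,0,85]

```text
time: 2.33
tcp_pos: [0.5091, 0.2959, 0.2328]
eef_rot: [-0.001, 0.707, -0.707, -0.0]
force: [1.6, -0.3, 1.7]
grip_width: 0.0848
grasp_force: 0.0
```

send_rows:
  moves:
    - [0,0,0,-0.08,0,0,85]
    - [0,0,0,-0.08,0,0,85]
    - [0,0,0,-0.08,0,0,85]

```text
time: 2.7
tcp_pos: [0.5103, 0.3541, 0.231]
eef_rot: [0.0, 0.707, -0.707, 0.0]
force: [0.6, 0.2, 0.1]
grip_width: 0.0849
grasp_force: 0.0
```

Run:
```python
from h import *
s,img,C,K=wrist(); np.savez('w1.npz',img=img,C=C,K=K); print(s['time'],s['tcp_pos'])
cv2.imwrite('pics/o1.png',ortho(img,C,K,(.38,.73),(.03,.36),.012,0.6))
for n in ['torch_head','plate_cross','mat']:
        print(n,[(round(d['p'],2),np.round(d['centre'],3).tolist()) for d in optics.spot_in('wrist',n)[:3]])
```

```text
2.7 [0.51030519 0.3541498  0.23104259]
torch_head [(0.97, [0.58, 0.191, 0.03]), (0.89, [0.492, 0.288, 0.015])]
plate_cross [(0.69, [0.492, 0.29, 0.012])]
mat [(0.74, [0.683, 0.134, 0.006])]
```

View pics/o1.png

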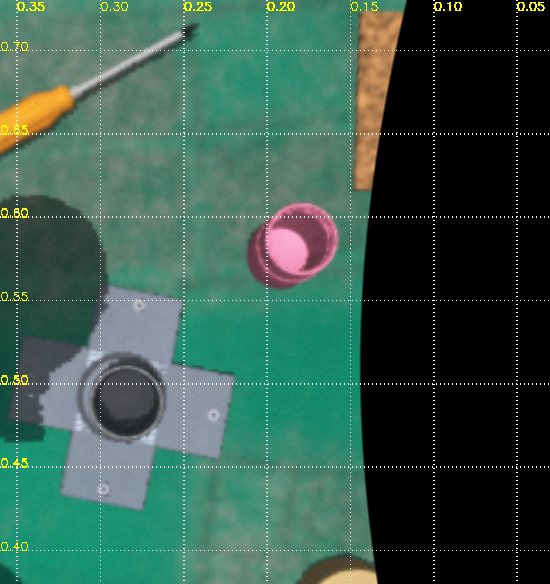

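Measured from the rectified views at z = 0.012 (x, y in m):

| Item | x | y |
|---|---|---|
| Round plate | 0.651 | -0.130 |
| Square plate | 0.4555 | 0.017 |
| Flange | 0.453 | 0.021 |
| Cross plate and head | 0.492 | 0.287 |
| Mat | 0.669 | 0.097 |

The outline sizes match the given ones (107 mm disc, 127 mm cross). I'll grasp the head first.

send_rows:
  moves:
    - [0,0,0,0.089,0.024,0.02,85]
    - [0,0,0,0.089,0.024,0.08,85]
    - [0,0,0,0.089,0.024,0.16,85]
    - [0,0,0,0.089,0.024,0.23,85]
    - [0,0,0,0.089,0.024,0.275,85]

```text
time: 3.52
tcp_pos: [0.4916, 0.2857, 0.0226]
eef_rot: [-0.001, -0.707, 0.708, 0.0]
force: [1.1, -0.2, -0.1]
grip_width: 0.0851
grasp_force: 0.0
```

send_rows:
  newtons: 30
  moves:
    - [0,0,0,0,0,0,85]
    - [0,0,0,0,0,0,30]
    - [0,0,0,0,0,0,30]
    - [0,0,0,0,0,0,30]
    - [0,0,0,0,0,0,30]

```text
time: 4.15
tcp_pos: [0.4933, 0.2882, 0.0272]
eef_rot: [-0.002, 0.707, -0.707, 0.0]
force: [-2.0, 0.4, 7.2]
grip_width: 0.0398
grasp_force: 30.8
```

send_rows:
  moves:
    - [0,0,0,0,0,0,30]
    - [0,0,0,0,0,0,30]

```text
time: 4.4
tcp_pos: [0.4933, 0.2882, 0.0272]
eef_rot: [-0.002, 0.707, -0.707, 0.0]
force: [-0.2, 0.0, 7.0]
grip_width: 0.0395
grasp_force: 30.8
```

send_rows:
  moves:
    - [0,0,0,0,0,-0.06,30]
    - [0,0,0,0,0,-0.12,30]
    - [0,0,0,0.05,-0.047,-0.12,30]
    - [0,0,0,0.1,-0.094,-0.12,30]
    - [0,0,0,0.15,-0.141,-0.12,30]

```text
time: 5.03
tcp_pos: [0.599, 0.1741, 0.1154]
eef_rot: [-0.0, 0.707, -0.707, -0.0]
force: [0.1, 1.6, -0.1]
grip_width: 0.0399
grasp_force: 30.6
```

send_rows:
  moves:
    - [0,0,0,0.05,-0.047,0,30]
    - [0,0,0,0.1,-0.095,0,30]
    - [0,0,0,0.103,-0.095,0,30]
    - [0,0,0,0.103,-0.095,0,30]

```text
time: 5.52
tcp_pos: [0.6692, 0.0976, 0.1147]
eef_rot: [-0.0, -0.707, 0.707, 0.0]
force: [0.2, 0.6, -0.4]
grip_width: 0.0403
grasp_force: 30.6
```

send_rows:
  moves:
    - [0,0,0,0,0,0.06,30]
    - [0,0,0,0,0,0.11,30]
    - [0,0,0,0,0,0.126,30]
    - [0,0,0,0,0,0.126,30]
    - [0,0,0,0,0,0.126,30]

```text
time: 6.15
tcp_pos: [0.6699, 0.0985, 0.0222]
eef_rot: [-0.001, 0.707, -0.707, 0.001]
force: [-0.1, 0.1, 0.0]
grip_width: 0.04
grasp_force: 30.7
```

send_rows:
  moves:
    - [0,0,0,0,0,0,60]
    - [0,0,0,0,0,0,85]
    - [0,0,0,0,0,0,85]
    - [0,0,0,0,0,-0.08,85]
    - [0,0,0,0,0,-0.16,85]

```text
time: 6.78
tcp_pos: [0.6689, 0.0973, 0.1414]
eef_rot: [-0.001, -0.707, 0.707, 0.0]
force: [1.1, 0.1, 0.3]
grip_width: 0.0852
grasp_force: 0.0
```

send_rows:
  moves:
    - [0,0,0,0,0,-0.08,85]
    - [0,0,0,0.07,0.01,-0.11,85]
    - [0,0,0,0.15,0.02,-0.11,85]
    - [0,0,0,0.18,0.024,-0.11,85]
    - [0,0,0,0.18,0.024,-0.11,85]

```text
time: 7.4
tcp_pos: [0.6511, -0.0388, 0.223]
eef_rot: [-0.0, -0.706, 0.708, 0.0]
force: [-0.0, 0.7, -0.5]
grip_width: 0.0849
grasp_force: 0.0
```

Run:
```python
from h import *
s,img,C,K=wrist(); np.savez('w2.npz',img=img,C=C,K=K); print(s['time'],s['tcp_pos'])
cv2.imwrite('pics/o2.png',np.hstack([ortho(img,C,K,(.58,.73),(-.22,-.02),.012,0.5),ortho(img,C,K,(.58,.73),(-.22,-.02),.110,0.5)]))
```

```text
7.4 [ 0.65110282 -0.03884253  0.22301622]
```

View pics/o2.png

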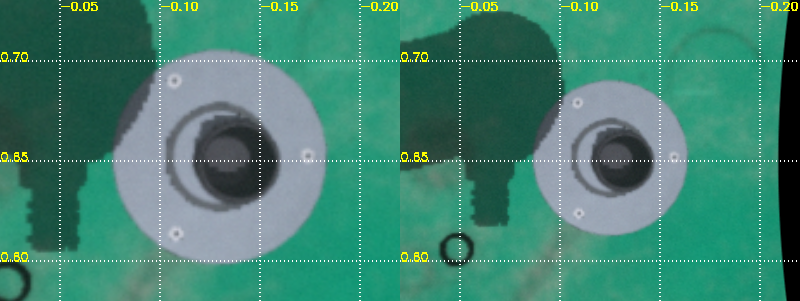

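The plate centre is at (0.6515, -0.130) and the top of the tube at (0.6495, -0.1315), measuring 31 mm as it should. Grasping the tube.

send_rows:
  moves:
    - [0,0,0,0.07,0.002,0,85]
    - [0,0,0,0.123,0.002,0,85]
    - [0,0,0,0.123,0.002,0.06,85]
    - [0,0,0,0.123,0.002,0.14,85]
    - [0,0,0,0.123,0.002,0.223,85]

```text
time: 8.07
tcp_pos: [0.6501, -0.1282, 0.0539]
eef_rot: [-0.0, 0.708, -0.707, 0.0]
force: [0.4, -0.4, -1.2]
grip_width: 0.0851
grasp_force: 0.0
```

send_rows:
  newtons: 50
  moves:
    - [0,0,0,0,0,0,85]
    - [0,0,0,0,0,0,20]
    - [0,0,0,0,0,0,20]
    - [0,0,0,0,0,0,20]
    - [0,0,0,0,0,0,20]

```text
time: 8.7
tcp_pos: [0.6509, -0.1296, 0.0585]
eef_rot: [-0.001, 0.707, -0.707, 0.001]
force: [-1.5, 1.6, 6.5]
grip_width: 0.0308
grasp_force: 49.5
```

send_rows:
  moves:
    - [0,0,0,0,0,0,20]
    - [0,0,0,0,0,0,20]

```text
time: 8.95
tcp_pos: [0.651, -0.1296, 0.0585]
eef_rot: [-0.001, 0.707, -0.707, 0.001]
force: [-1.7, 1.5, 6.2]
grip_width: 0.0308
grasp_force: 49.5
```

send_rows:
  moves:
    - [0,0,0,0,0,-0.06,20]
    - [0,0,0,0,0,-0.12,20]
    - [0,0,0,-0.07,0.027,-0.12,20]
    - [0,0,0,-0.14,0.054,-0.12,20]
    - [0,0,0,-0.21,0.08,-0.12,20]

```text
time: 9.57
tcp_pos: [0.589, 0.0293, 0.146]
eef_rot: [0.0, -0.707, 0.707, 0.0]
force: [2.0, -0.2, -0.7]
grip_width: 0.0308
grasp_force: 50.0
```

send_rows:
  moves:
    - [0,0,0,-0.07,0.027,0,20]
    - [0,0,0,-0.14,0.054,0,20]
    - [0,0,0,-0.21,0.08,0,20]
    - [0,0,0,-0.28,0.107,0,20]
    - [0,0,0,-0.346,0.132,0,20]

```text
time: 10.2
tcp_pos: [0.4898, 0.2892, 0.1462]
eef_rot: [-0.0, 0.707, -0.707, -0.0]
force: [1.3, -0.2, -0.9]
grip_width: 0.0307
grasp_force: 50.0
```

send_rows:
  moves:
    - [0,0,0,0,0,0,20]
    - [0,0,0,0,0,0,20]
    - [0,0,0,0,0,0,20]

```text
time: 10.58
tcp_pos: [0.4912, 0.2865, 0.1459]
eef_rot: [0.0, -0.707, 0.708, 0.0]
force: [1.5, -0.2, -1.0]
grip_width: 0.0306
grasp_force: 50.0
```

send_rows:
  moves:
    - [0,0,0,0,0,0.06,20]
    - [0,0,0,0,0,0.1,20]
    - [0,0,0,0,0,0.115,20]
    - [0,0,0,0,0,0.115,20]
    - [0,0,0,0,0,0.115,20]

```text
time: 11.2
tcp_pos: [0.4915, 0.2875, 0.0606]
eef_rot: [0.001, -0.707, 0.707, -0.0]
force: [0.1, 0.6, -1.1]
grip_width: 0.0303
grasp_force: 50.0
```

send_rows:
  moves:
    - [0,0,0,0,0,0,45]
    - [0,0,0,0,0,0,70]
    - [0,0,0,0,0,0,85]
    - [0,0,0,0,0,-0.08,85]
    - [0,0,0,0,0,-0.16,85]

```text
time: 11.82
tcp_pos: [0.4906, 0.2871, 0.1807]
eef_rot: [0.001, 0.707, -0.707, 0.0]
force: [1.0, 1.5, 0.9]
grip_width: 0.0849
grasp_force: 0.0
```

send_rows:
  moves:
    - [0,0,0,0.06,-0.05,-0.04,85]
    - [0,0,0,0.11,-0.1,-0.04,85]
    - [0,0,0,0.16,-0.15,-0.04,85]
    - [0,0,0,0.16,-0.2,-0.04,85]
    - [0,0,0,0.16,-0.235,-0.04,85]

```text
time: 12.45
tcp_pos: [0.6684, 0.1666, 0.209]
eef_rot: [-0.0, -0.707, 0.708, 0.0]
force: [0.1, 0.1, 0.6]
grip_width: 0.085
grasp_force: 0.0
```

send_rows:
  moves:
    - [0,0,0,0,0,0,85]
    - [0,0,0,0,0,0,85]

```text
time: 12.7
tcp_pos: [0.6668, 0.1675, 0.2094]
eef_rot: [0.0, 0.707, -0.707, -0.0]
force: [-0.6, 1.1, -0.2]
grip_width: 0.0851
grasp_force: 0.0
```

Run:
```python
from h import *
s,img,C,K=wrist(); np.savez('w3.npz',img=img,C=C,K=K); print(s['time'],s['tcp_pos'])
f=optics.grab_frame('scene')['pixels'][130:350,130:390]
o=np.hstack([ortho(img,C,K,(.58,.73),(.02,.18),.054,0.5)]); f=cv2.resize(f,None,fx=1.8,fy=1.8)
c=np.zeros((max(o.shape[0],f.shape[0]),o.shape[1]+f.shape[1],3),np.uint8); c[:o.shape[0],:o.shape[1]]=o; c[:f.shape[0],o.shape[1]:]=f
cv2.imwrite('pics/o3.png',c)
```

```text
12.7 [0.66683233 0.16750573 0.20942366]
```

View pics/o3.png

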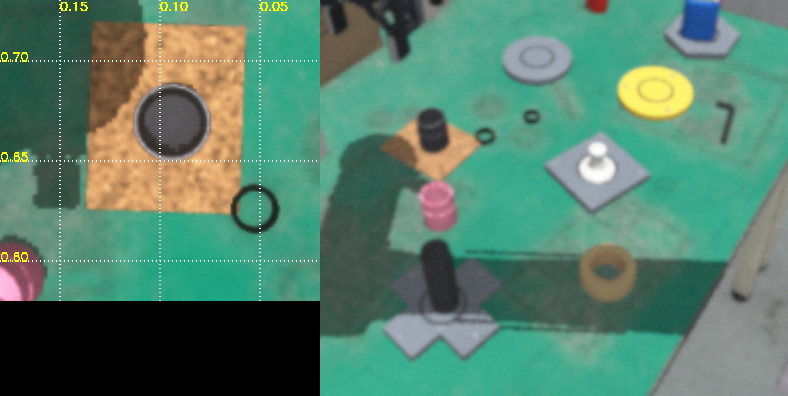

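The tube stands on the cross plate, within its ring. The head is on the mat at (0.6695, 0.094). Grasping the head to take it to the round plate.

send_rows:
  moves:
    - [0,0,0,0.07,-0.003,0,85]
    - [0,0,0,0.098,-0.003,0.05,85]
    - [0,0,0,0.098,-0.003,0.13,85]
    - [0,0,0,0.098,-0.003,0.2,85]
    - [0,0,0,0.098,-0.003,0.255,85]

```text
time: 13.42
tcp_pos: [0.6681, 0.094, 0.0166]
eef_rot: [0.0, 0.707, -0.707, -0.0]
force: [0.1, 0.9, -0.0]
grip_width: 0.0849
grasp_force: 0.0
```

send_rows:
  newtons: 30
  moves:
    - [0,0,0,0,0,0,85]
    - [0,0,0,0,0,0,30]
    - [0,0,0,0,0,0,30]
    - [0,0,0,0,0,0,30]
    - [0,0,0,0,0,0,30]

```text
time: 14.05
tcp_pos: [0.6706, 0.0944, 0.0211]
eef_rot: [-0.002, 0.707, -0.707, 0.001]
force: [-1.1, 1.3, 6.7]
grip_width: 0.0399
grasp_force: 30.7
```

send_rows:
  moves:
    - [0,0,0,0,0,0,30]
    - [0,0,0,0,0,-0.06,30]
    - [0,0,0,0,0,-0.12,30]
    - [0,0,0,0.075,0.006,-0.12,30]
    - [0,0,0,0.15,0.012,-0.12,30]

```text
time: 14.68
tcp_pos: [0.6605, -0.019, 0.1096]
eef_rot: [-0.001, 0.708, -0.707, 0.0]
force: [1.2, -0.2, -0.9]
grip_width: 0.0396
grasp_force: 30.6
```

send_rows:
  moves:
    - [0,0,0,0.075,0.006,0,30]
    - [0,0,0,0.149,0.012,0,30]
    - [0,0,0,0.149,0.012,0,30]
    - [0,0,0,0.149,0.012,0,30]

```text
time: 15.18
tcp_pos: [0.6514, -0.1303, 0.1085]
eef_rot: [0.0, -0.707, 0.707, -0.0]
force: [0.1, 1.0, -0.9]
grip_width: 0.0394
grasp_force: 30.6
```

send_rows:
  moves:
    - [0,0,0,0,0,0.06,30]
    - [0,0,0,0,0,0.095,30]
    - [0,0,0,0,0,0.105,30]
    - [0,0,0,0,0,0.105,30]
    - [0,0,0,0,0,0.105,30]

```text
time: 15.8
tcp_pos: [0.652, -0.1296, 0.0306]
eef_rot: [-0.001, 0.707, -0.707, 0.001]
force: [-0.4, -0.0, -0.7]
grip_width: 0.0397
grasp_force: 30.7
```

send_rows:
  moves:
    - [0,0,0,0,0,0,60]
    - [0,0,0,0,0,0,85]
    - [0,0,0,0,0,0,85]
    - [0,0,0,0,0,-0.08,85]
    - [0,0,0,0,0,-0.16,85]

```text
time: 16.42
tcp_pos: [0.6508, -0.1305, 0.1505]
eef_rot: [-0.001, -0.707, 0.707, 0.0]
force: [2.3, 0.3, -0.3]
grip_width: 0.0851
grasp_force: 0.0
```

send_rows:
  moves:
    - [0,0,0,-0.04,0.053,0,85]
    - [0,0,0,-0.08,0.106,0,85]
    - [0,0,0,-0.12,0.158,0,85]
    - [0,0,0,-0.16,0.211,0,85]
    - [0,0,0,-0.201,0.264,0,85]

```text
time: 17.05
tcp_pos: [0.4521, 0.021, 0.1497]
eef_rot: [0.0, -0.707, 0.707, -0.0]
force: [-0.3, 1.5, 0.2]
grip_width: 0.085
grasp_force: 0.0
```

send_rows:
  moves:
    - [0,0,0,0,0,0,85]
    - [0,0,0,0,0,0,85]

```text
time: 17.3
tcp_pos: [0.4536, 0.0205, 0.15]
eef_rot: [-0.001, 0.707, -0.707, 0.0]
force: [-0.4, 0.6, 0.1]
grip_width: 0.0848
grasp_force: 0.0
```

send_rows:
  moves:
    - [0,0,0,0,0,0.07,85]
    - [0,0,0,0,0,0.14,85]
    - [0,0,0,0,0,0.162,85]
    - [0,0,0,0,0,0.162,85]
    - [0,0,0,0,0,0.162,60]

```text
time: 17.92
tcp_pos: [0.4549, 0.0206, 0.0304]
eef_rot: [0.001, -0.707, 0.707, -0.001]
force: [0.8, 0.4, 0.5]
grip_width: 0.0693
grasp_force: 0.0
```

send_rows:
  newtons: 25
  moves:
    - [0,0,0,0,0,0,12]
    - [0,0,0,0,0,0,12]
    - [0,0,0,0,0,0,12]
    - [0,0,0,0,0,0,12]
    - [0,0,0,0,0,0,12]

```text
time: 18.55
tcp_pos: [0.4538, 0.0206, 0.0288]
eef_rot: [-0.0, 0.707, -0.707, 0.0]
force: [-0.9, -0.2, 4.8]
grip_width: 0.0188
grasp_force: 24.4
```

send_rows:
  moves:
    - [0,0,0,0,0,0,12]

```text
time: 18.68
tcp_pos: [0.4538, 0.0206, 0.0288]
eef_rot: [-0.0, 0.707, -0.707, 0.0]
force: [-0.6, 0.6, 5.2]
grip_width: 0.0188
grasp_force: 24.4
```

send_rows:
  moves:
    - [0,0,0,0,0,-0.06,12]
    - [0,0,0,0,0,-0.12,12]
    - [0,0,0,-0.027,-0.075,-0.12,12]
    - [0,0,0,-0.053,-0.15,-0.12,12]
    - [0,0,0,-0.08,-0.225,-0.12,12]

```text
time: 19.3
tcp_pos: [0.6235, 0.081, 0.1173]
eef_rot: [-0.0, -0.707, 0.707, 0.0]
force: [-0.0, 0.2, 1.9]
grip_width: 0.0188
grasp_force: 24.1
```

send_rows:
  moves:
    - [0,0,0,-0.022,-0.062,0,12]
    - [0,0,0,-0.022,-0.062,0,12]
    - [0,0,0,-0.022,-0.062,0,12]

```text
time: 19.68
tcp_pos: [0.668, 0.0967, 0.1168]
eef_rot: [-0.001, -0.707, 0.707, 0.0]
force: [-1.0, -0.6, 0.1]
grip_width: 0.0189
grasp_force: 24.1
```

Run:
```python
from h import *
f=optics.grab_frame('side')['pixels'][120:300,180:380]
cv2.imwrite('pics/s4.png',cv2.resize(f,None,fx=3,fy=3))
```

```text
(no output)
```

View pics/s4.png

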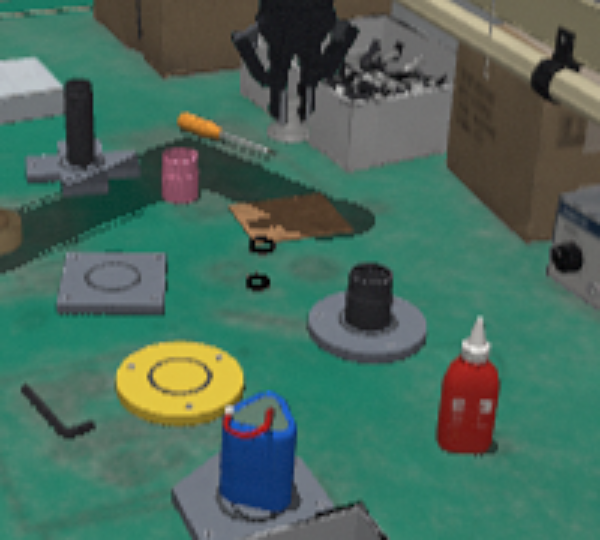

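The flange hangs upright in the grip and the head stands on the round plate. Setting the flange on the mat, then going to view the battery.

send_rows:
  moves:
    - [0,0,0,0,0,0.06,12]
    - [0,0,0,0,0,0.115,12]
    - [0,0,0,0,0,0.126,12]
    - [0,0,0,0,0,0.126,12]
    - [0,0,0,0,0,0.126,12]

```text
time: 20.35
tcp_pos: [0.6699, 0.0973, 0.0267]
eef_rot: [-0.002, 0.707, -0.707, 0.001]
force: [0.6, -0.8, -0.7]
grip_width: 0.0186
grasp_force: 24.1
```

send_rows:
  moves:
    - [0,0,0,0,0,0,50]
    - [0,0,0,0,0,0,80]
    - [0,0,0,0,0,0,85]
    - [0,0,0,0,0,-0.08,85]
    - [0,0,0,0,0,-0.16,85]

```text
time: 20.98
tcp_pos: [0.6681, 0.0967, 0.1443]
eef_rot: [0.001, 0.707, -0.707, -0.0]
force: [0.6, 0.8, 0.3]
grip_width: 0.0849
grasp_force: 0.0
```

send_rows:
  moves:
    - [0,0,0,0.05,0.04,-0.06,85]
    - [0,0,0,0.11,0.075,-0.107,85]
    - [0,0,0,0.175,0.115,-0.107,85]
    - [0,0,0,0.24,0.15,-0.107,85]
    - [0,0,0,0.305,0.19,-0.107,85]

```text
time: 21.6
tcp_pos: [0.525, -0.1332, 0.224]
eef_rot: [-0.0, 0.707, -0.707, 0.0]
force: [0.0, -0.7, 0.2]
grip_width: 0.0847
grasp_force: 0.0
```

send_rows:
  moves:
    - [0,0,0,0.065,0.04,0,85]
    - [0,0,0,0.122,0.077,0,85]
    - [0,0,0,0.122,0.077,0,85]
    - [0,0,0,0.122,0.077,0,85]

```text
time: 22.1
tcp_pos: [0.4684, -0.2233, 0.2239]
eef_rot: [0.0, -0.707, 0.707, -0.0]
force: [-0.3, 0.7, 1.0]
grip_width: 0.0851
grasp_force: 0.0
```

Run:
```python
from h import *
s,img,C,K=wrist(); np.savez('w4.npz',img=img,C=C,K=K); print(s['time'],s['tcp_pos'])
cv2.imwrite('pics/o4.png',np.hstack([ortho(img,C,K,(.37,.56),(-.40,-.22),z,0.5) for z in (.012,.084)]))
```

```text
22.1 [ 0.46838788 -0.22325335  0.22385132]
```

View pics/o4.png

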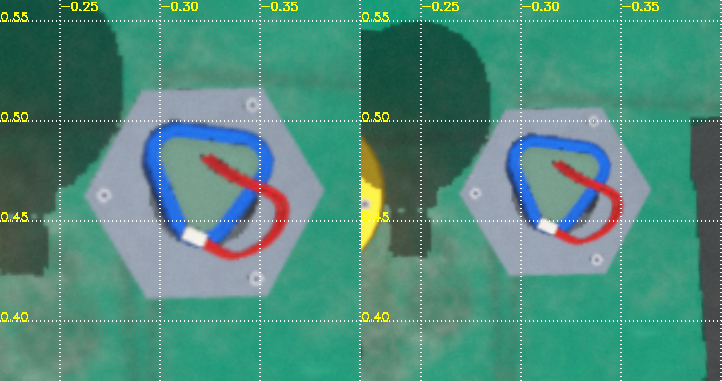

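Measured: hex plate at (0.4637, -0.322), 119 mm over its vertices as expected. The battery's flat-to-edge middle is at (0.465, -0.318), 49.5 mm across, and the grasp needs 6.7° of yaw. I'll grasp it from flat side to edge.

send_rows:
  moves:
    - [0,0,0.223,0.07,0.004,0,85]
    - [0,0,0.223,0.126,0.0045,0,85]
    - [0,0,0.223,0.126,0.0045,0.07,85]
    - [0,0,0.223,0.126,0.0045,0.15,85]
    - [0,0,0.223,0.126,0.0045,0.22,85]

```text
time: 22.78
tcp_pos: [0.4652, -0.3166, 0.0562]
eef_rot: [-0.0, -0.665, 0.747, 0.001]
force: [-0.1, -0.0, 0.2]
grip_width: 0.0853
grasp_force: 0.0
```

send_rows:
  moves:
    - [0,0,0,0,0,0.025,85]
    - [0,0,0,0,0,0.025,85]
    - [0,0,0,0,0,0.025,85]

```text
time: 23.15
tcp_pos: [0.4667, -0.3183, 0.0429]
eef_rot: [0.001, -0.665, 0.747, -0.002]
force: [-0.2, -0.5, 1.5]
grip_width: 0.0852
grasp_force: 0.0
```

send_rows:
  newtons: 50
  moves:
    - [0,0,0,0,0,0,38]
    - [0,0,0,0,0,0,38]
    - [0,0,0,0,0,0,38]
    - [0,0,0,0,0,0,38]
    - [0,0,0,0,0,0,38]

```text
time: 23.78
tcp_pos: [0.4657, -0.3182, 0.0415]
eef_rot: [0.0, -0.665, 0.747, -0.001]
force: [0.2, 1.8, 6.2]
grip_width: 0.0487
grasp_force: 51.7
```

send_rows:
  moves:
    - [0,0,0,0,0,0,38]
    - [0,0,0,0,0,-0.05,38]
    - [0,0,0,0,0,-0.1,38]
    - [0,0,0,0,0,-0.1,38]

```text
time: 24.28
tcp_pos: [0.4663, -0.3185, 0.1183]
eef_rot: [0.001, -0.665, 0.747, -0.002]
force: [-0.6, 0.8, -2.1]
grip_width: 0.0488
grasp_force: 52.4
```

send_rows:
  moves:
    - [0,0,0,-0.075,0.012,0,38]
    - [0,0,0,-0.15,0.024,0,38]
    - [0,0,0,-0.225,0.036,0,38]
    - [0,0,0,-0.3,0.048,0,38]
    - [0,0,0,-0.375,0.06,0,38]

```text
time: 24.9
tcp_pos: [0.4518, -0.0315, 0.1135]
eef_rot: [-0.001, -0.665, 0.747, 0.001]
force: [1.8, 0.6, -1.9]
grip_width: 0.049
grasp_force: 52.4
```

send_rows:
  moves:
    - [0,0,0,-0.068,0.0107,0,38]
    - [0,0,0,-0.068,0.0107,0,38]
    - [0,0,0,-0.068,0.0107,0,38]
    - [0,0,0,-0.068,0.0107,0,38]

```text
time: 25.4
tcp_pos: [0.4508, 0.0174, 0.1144]
eef_rot: [-0.001, -0.664, 0.748, 0.0]
force: [-0.6, 0.2, -2.1]
grip_width: 0.0488
grasp_force: 52.4
```

Run:
```python
from h import *
f=optics.grab_frame('side')['pixels'][140:280,170:350]
f2=optics.grab_frame('scene')['pixels'][130:270,200:380]
cv2.imwrite('pics/s5.png',cv2.resize(np.vstack([f,f2]),None,fx=2.1,fy=2.1))
```

```text
(no output)
```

View pics/s5.png

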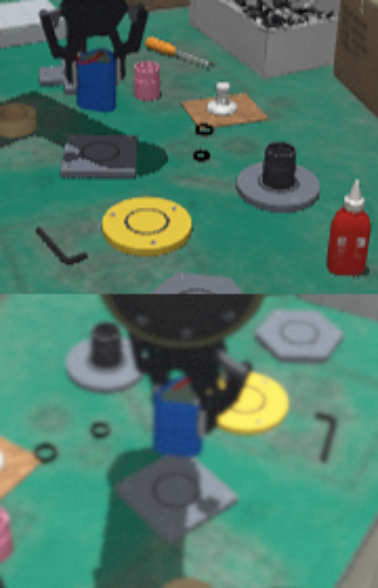

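send_rows:
  moves:
    - [0,0,0,0,0,0.05,38]
    - [0,0,0,0,0,0.085,38]
    - [0,0,0,0,0,0.096,38]
    - [0,0,0,0,0,0.096,38]
    - [0,0,0,0,0,0.096,38]

```text
time: 26.12
tcp_pos: [0.4517, 0.0184, 0.0441]
eef_rot: [0.001, -0.665, 0.747, -0.0]
force: [0.4, 0.4, -0.5]
grip_width: 0.0489
grasp_force: 52.4
```

send_rows:
  moves:
    - [0,0,0,0,0,0,60]
    - [0,0,0,0,0,0,85]
    - [0,0,0,0,0,0,85]
    - [0,0,0,0,0,-0.08,85]
    - [0,0,0,0,0,-0.16,85]

```text
time: 26.75
tcp_pos: [0.4506, 0.0181, 0.1644]
eef_rot: [-0.001, -0.665, 0.747, -0.0]
force: [1.7, -0.0, 0.2]
grip_width: 0.0847
grasp_force: 0.0
```

send_rows:
  moves:
    - [0,0,0,0,0,-0.06,85]
    - [0,0,-0.1,-0.06,-0.06,-0.06,85]
    - [0,0,-0.223,-0.12,-0.12,-0.06,85]
    - [0,0,-0.223,-0.18,-0.18,-0.06,85]
    - [0,0,-0.223,-0.252,-0.263,-0.06,85]

```text
time: 27.38
tcp_pos: [0.6513, 0.1714, 0.2081]
eef_rot: [-0.0, 0.707, -0.707, 0.0]
force: [0.5, 0.3, 1.1]
grip_width: 0.085
grasp_force: 0.0
```

send_rows:
  moves:
    - [0,0,0,0,0,0,85]
    - [0,0,0,0,0,0,85]
    - [0,0,0,0,0,0,85]

```text
time: 27.75
tcp_pos: [0.6494, 0.1693, 0.2102]
eef_rot: [0.001, -0.707, 0.707, -0.001]
force: [0.4, 0.3, 0.1]
grip_width: 0.0853
grasp_force: 0.0
```

Run:
```python
from h import *
s,img,C,K=wrist(); np.savez('w5.npz',img=img,C=C,K=K); print(s['time'],s['tcp_pos'],s['eef_rot'])
cv2.imwrite('pics/o5.png',np.hstack([ortho(img,C,K,(.56,.73),(.02,.18),.045,0.5),ortho(img,C,K,(.40,.57),(-.06,.1),.084,0.5)]))
```

```text
27.75 [0.64942669 0.16932627 0.21022513] [ 1.40978139e-03 -7.07001749e-01  7.07210148e-01 -5.87593209e-04]
```

View pics/o5.png

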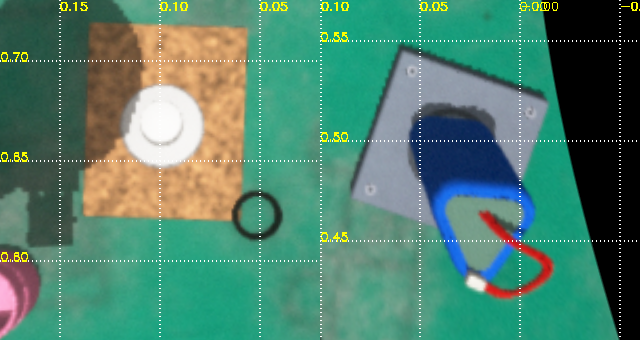

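The flange is at (0.669, 0.0995) on the mat and the battery is centred on the square plate. Grasping the flange.

send_rows:
  moves:
    - [0,0,0,0.06,-0.02,0,85]
    - [0,0,0,0.093,-0.026,0.06,85]
    - [0,0,0,0.093,-0.026,0.14,85]
    - [0,0,0,0.093,-0.026,0.21,85]
    - [0,0,0,0.093,-0.026,0.253,85]

```text
time: 28.42
tcp_pos: [0.6677, 0.0993, 0.0169]
eef_rot: [-0.0, -0.707, 0.707, 0.0]
force: [-0.0, -0.6, 0.8]
grip_width: 0.0848
grasp_force: 0.0
```

send_rows:
  moves:
    - [0,0,0,0,0,0,85]
    - [0,0,0,0,0,0,60]

```text
time: 28.68
tcp_pos: [0.6704, 0.1003, 0.0217]
eef_rot: [-0.002, 0.707, -0.707, 0.001]
force: [-0.1, -0.7, 1.0]
grip_width: 0.0693
grasp_force: 0.0
```

send_rows:
  newtons: 25
  moves:
    - [0,0,0,0,0,0,12]
    - [0,0,0,0,0,0,12]
    - [0,0,0,0,0,0,12]
    - [0,0,0,0,0,0,12]
    - [0,0,0,0,0,0,12]

```text
time: 29.3
tcp_pos: [0.6697, 0.1004, 0.0194]
eef_rot: [-0.001, 0.707, -0.707, 0.0]
force: [-1.1, 1.2, 5.9]
grip_width: 0.0194
grasp_force: 24.5
```

send_rows:
  moves:
    - [0,0,0,0,0,0,12]
    - [0,0,0,0,0,-0.07,12]
    - [0,0,0,0,0,-0.14,12]
    - [0,0,0,0,0,-0.173,12]
    - [0,0,0,0,0,-0.173,12]

```text
time: 29.92
tcp_pos: [0.6702, 0.1004, 0.1505]
eef_rot: [0.002, -0.707, 0.707, -0.001]
force: [0.7, 0.1, -1.0]
grip_width: 0.0194
grasp_force: 24.2
```

send_rows:
  moves:
    - [0,0,0,0.07,0.034,0,12]
    - [0,0,0,0.14,0.068,0,12]
    - [0,0,0,0.21,0.103,0,12]
    - [0,0,0,0.28,0.137,0,12]
    - [0,0,0,0.35,0.171,0,12]

```text
time: 30.55
tcp_pos: [0.5391, -0.1636, 0.146]
eef_rot: [0.001, 0.707, -0.707, -0.001]
force: [0.8, 0.1, -0.1]
grip_width: 0.019
grasp_force: 24.2
```

send_rows:
  moves:
    - [0,0,0,0.07,0.034,0,12]
    - [0,0,0,0.14,0.068,0,12]
    - [0,0,0,0.213,0.104,0,12]
    - [0,0,0,0.213,0.104,0,12]
    - [0,0,0,0.213,0.104,0,12]

```text
time: 31.18
tcp_pos: [0.4624, -0.3219, 0.1464]
eef_rot: [-0.0, -0.707, 0.707, 0.001]
force: [-0.4, -0.2, -0.4]
grip_width: 0.019
grasp_force: 24.2
```

send_rows:
  moves:
    - [0,0,0,0,0,0,12]
    - [0,0,0,0,0,0,12]

```text
time: 31.42
tcp_pos: [0.4635, -0.3211, 0.1478]
eef_rot: [0.0, 0.708, -0.706, -0.0]
force: [0.5, 0.3, -0.5]
grip_width: 0.0191
grasp_force: 24.2
```

send_rows:
  moves:
    - [0,0,0,0,0,0.07,12]
    - [0,0,0,0,0,0.13,12]
    - [0,0,0,0,0,0.152,12]
    - [0,0,0,0,0,0.159,12]
    - [0,0,0,0,0,0.159,12]

```text
time: 32.05
tcp_pos: [0.4639, -0.3224, 0.0304]
eef_rot: [-0.0, 0.707, -0.707, 0.001]
force: [0.3, 0.6, -0.7]
grip_width: 0.0186
grasp_force: 24.2
```

send_rows:
  moves:
    - [0,0,0,0,0,0,12]
    - [0,0,0,0,0,0,50]
    - [0,0,0,0,0,0,85]
    - [0,0,0,0,0,0,85]
    - [0,0,0,0,0,-0.08,85]

```text
time: 32.67
tcp_pos: [0.4599, -0.3206, 0.084]
eef_rot: [-0.002, -0.707, 0.707, 0.005]
force: [0.6, -0.5, 0.1]
grip_width: 0.0849
grasp_force: 0.0
```

send_rows:
  moves:
    - [0,0,0,0,0,-0.08,85]
    - [0,0,0,0,0,-0.16,85]
    - [0,0,0,-0.08,0,-0.18,85]
    - [0,0,0,-0.16,0,-0.18,85]
    - [0,0,0,-0.2,0,-0.18,85]

```text
time: 33.3
tcp_pos: [0.4629, -0.17, 0.2244]
eef_rot: [-0.001, 0.708, -0.707, 0.0]
force: [0.7, -0.2, -0.5]
grip_width: 0.085
grasp_force: 0.0
```

send_rows:
  moves:
    - [0,0,0,0,0,0,85]
    - [0,0,0,0,0,0,85]

```text
time: 33.55
tcp_pos: [0.4629, -0.1723, 0.2239]
eef_rot: [0.0, 0.707, -0.707, 0.0]
force: [-1.0, -0.3, -0.1]
grip_width: 0.0851
grasp_force: 0.0
```

Run:
```python
from h import *
s,img,C,K=wrist(); print(s['time'],s['tcp_pos'])
o=np.vstack([ortho(img,C,K,(.39,.54),(-.40,-.25),.025,0.6),ortho(img,C,K,(.58,.73),(-.20,-.05),.012,0.6)])
f=np.vstack([optics.grab_frame('side')['pixels'][140:310,170:360],optics.grab_frame('scene')['pixels'][130:345,165:355]])
f=cv2.resize(f,None,fx=1.5,fy=1.5); c=np.zeros((max(o.shape[0],f.shape[0]),o.shape[1]+f.shape[1],3),np.uint8); c[:o.shape[0],:o.shape[1]]=o; c[:f.shape[0],o.shape[1]:]=f
cv2.imwrite('pics/o6.png',c)
```

```text
33.55 [ 0.46294312 -0.17226162  0.22388004]
```

View pics/o6.png

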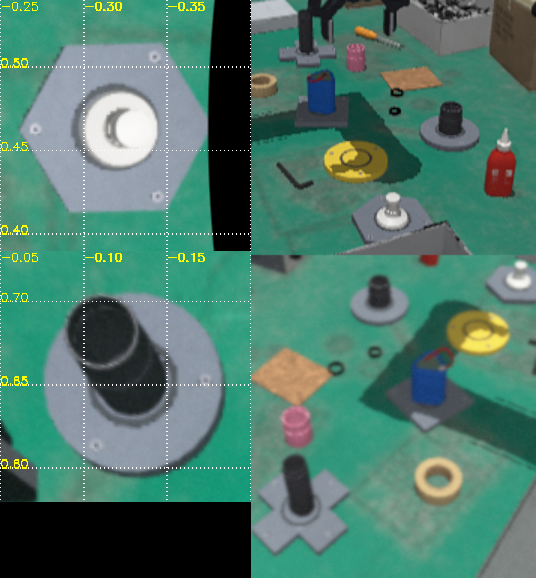

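All four parts stand upright in their plates' rings, the flange is centred on the hex plate to within a few mm, and the gripper is clear.

```bash
python3 -c "
from station import sign_off; print(sign_off())"
```

```text
the job is handed in; nothing more can be done
None
```

The job is handed in at about 34 s on the robot's clock, with no verdict returned: in the last pictures the head, battery, flange and tube each stood upright near the middle of their own plates, and the glue bottle was still standing.

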